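# Release the thick wheel socket from the gravity dispenser

## Task

The clear two-lane dispenser holds a thicker and a thinner steel socket behind two gates. With the fingertips, press down the black paddle of the lane with the thicker socket until its gate lifts and the socket rolls out into the front tray, then let the paddle come all the way back up so that the gate is closed, and move clear. Do not touch either socket or press the other paddle; the thinner socket stays behind its gate and everything else stays where it is.

Things in the scene. Friction and masses are not known exactly. Their poses are not given: they have to be found in the camera images.
- dispenser: Clear plastic dispenser fixed to the shelf, 300 (x) x 168 (y) mm, 128 mm high at the pivot posts; origin: centre of the underside. Own -x end: open tray, facing roughly to the robot. Behind it two lanes (left at own y +41 mm, right at -41 mm) whose white floors fall to the tray; lane walls 102 mm high. Over each lane a lever pivots at own x +45 mm, 118 mm up: gate blade at its tray end, paddle at its rear (+x) end.
- tray (a point): Middle of the front tray at floor height (own (-97, 0, 10) mm of the dispenser); the tray is 101 (own x) x 160 (own y) mm inside with walls 50 mm high on the front and sides, common to both lanes. At its rear is the 42 mm high lip of the lanes.
- left_paddle (a point): Black press pad of the left lane's lever, 34 (own x) x 34 (own y) x 11 mm thick; origin at the centre of its upper face, at rest 135 mm above the shelf at own (110, 41) mm of the dispenser. It goes down 28 mm to its stop, tilting 0.42 rad, rear edge lowest. Nothing within 100 mm is higher; its twin is 82 mm away.
- right_paddle (a point): The same pad for the right lane, at own (110, -41) mm of the dispenser.
- left_lever (a joint): Left lever's angle, rad: 0 = at rest, gate closed; 0.42 = paddle fully down at the stop, gate blade 38 mm higher. The thicker socket passes from about 0.33 on. A spring returns it: the paddle takes about 3 N to start and 8 N at the stop.
- right_lever (a joint): The same for the right lever.
- thick_socket: The thicker steel socket: dark cylinder 36 mm in diameter, 70 mm long, lying across its lane behind the closed gate blade; may be in the left or the right lane. Origin at its centre, own y along the cylinder; it turns as it rolls. In the tray its centre is about 26 mm above the shelf, in the lane about 66 mm. It needs up to 1 s from the gate's lifting to roll into the tray.
- thin_socket: The thinner steel socket: also dark, 20 mm in diameter, 70 mm long, in the other lane. Origin at its centre, own y along the cylinder.
- hub_cover: Bystander: red hard silicone hub cover, dome 66 mm across, 26 mm high; origin centre of the underside.
- coaster: Bystander: oak coaster 95 x 95 x 10 mm; origin centre of the underside.
- clip_hanger: Bystander: stainless spring clip hanger lying flat behind the dispenser, about 75 x 110 x 14 mm; origin underneath its middle.
- lug_wrench: Bystander: steel lug wrench with a socket end, 270 mm long, lying flat, 28 mm high; origin on the underside at the middle of the shaft.
- jar: Bystander: glass jar 64 mm across, 75 mm high; origin centre of the underside.
- spray_can: Bystander: grey spray can 52 mm across, 175 mm high; origin centre of the underside.

How it is judged:
On the way, in this order (a step that is already met when the one before it is completed fails the run):
1. the fingers press the paddle of the thicker socket's lane down (((y of thick_socket in the frame of dispenser above 0 m and value of joint left_lever above 0.12 rad and contact force between the fingers and left_lever above 0.5 N) or (y of thick_socket in the frame of dispenser below 0 m and value of joint right_lever above 0.12 rad and contact force between the fingers and right_lever above 0.5 N))), for 0.02 s.
2. the thicker socket has rolled into the tray (x of thick_socket in the frame of dispenser between -0.15 and -0.045 m and y of thick_socket in the frame of dispenser between -0.085 and 0.085 m and z of thick_socket in the frame of dispenser below 0.05 m), for 0.2 s.
At the end, for the whole second after the job is handed in: The thicker socket lies still (under 30 mm/s) in the front tray, both levers are back at rest (under 0.04 rad, gates closed), and the thinner socket is still behind its gate, within 30 mm of where it began (all of step 2 and linear speed of thick_socket below 0.03 m/s and value of joint each of left_lever, right_lever below 0.04 rad and x of thin_socket in the frame of dispenser above -0.035 m and z of thin_socket in the frame of dispenser above 0.045 m and distance of thin_socket from where it was at the start of the episode below 0.03 m); the robot touches nothing.
It fails at once if the robot touches a socket (contact force between any of the fingers, the arm and thick_socket above 0.5 N or contact force between any of the fingers, the arm and thin_socket above 0.5 N).
It fails at once if a socket is lifted (height (world z) of any of thick_socket, thin_socket above 0.09 m).
It fails at once if the thinner socket is let out or shoved about (distance of thin_socket from where it was at the start of the episode above 0.03 m).
It fails at once if the other lane's paddle is pressed ((y of thin_socket in the frame of dispenser above 0 m and value of joint left_lever above 0.12 rad) or (y of thin_socket in the frame of dispenser below 0 m and value of joint right_lever above 0.12 rad)).
It fails at once if a bystander is moved more than 30 mm (distance of any of hub_cover, coaster, clip_hanger, lug_wrench, jar, spray_can from where it was at the start of the episode above 0.03 m).
It also fails if it takes over 32 s, if anything falls off the work surface, if the arm or the gripper's body presses on something with over 40 N, if the wrist force passes 120 N, or if a joint passes its speed limit or range.

## Robot

A 6-joint arm with a two-finger parallel gripper is mounted at the origin on the work surface. World frame = base frame: x ahead of the robot, y to its left, z up, the work surface at z = 0. Lengths are in m, angles in rad, forces in N, time in s.
With the tool pointing down it reaches from about 0.375 to 0.9 m from the base axis. Payload 3.1 kg.
Tool frame: the origin (TCP) lies at the very end of the fingers, on their centre line; the grasp point (between the pads) lies 19 mm behind it (manip.tcp_to_grasp is the distance from the TCP to the grasp point, in m); z points along the fingers, y is the line along which they close (so a half turn about z gives the same grasp; the last joint's range is limited). The gripper opens to 85 mm and grips with 20 to 120 N. Pads are 22 mm wide; open, the fingers measure 114 mm over their backs; the gripper's body (76 mm by 85 mm) begins 54 mm behind the grasp point. The pads swing forward as they close: fully open they stand 13 mm farther back than shut.
Start: joints at [0.981, 0.527, 1.433, -0, 1.181, -0.178], TCP at [0.25, 0.573, 0.231] pointing down, gripper open.
Joint ranges: [-3.08, 3.08], [-0.75, 2.2], [0.22, 2.44], [-1.43, 4.57], [0, 2.65], [-2.85, 2.85]. Speed limits (rad/s): [2.79, 2.79, 3.14, 3.14, 3.14, 3.14].

## Interface

Orientations are given as a unit quaternion [x, y, z, w].
In Python, from station import manip gives the robot as it stands. The module is installed in compiled form; this text tells all that it offers.
- The arm moves only by the tool step_arm, never from a script. Its argument "commands" is one flat list of numbers, 6 for each row, row after row: the shift along the tool's x, y, z in m, then the turn, a rotation vector about the tool's x, y, z in degrees. A call has exactly 10 rows; each row is the pose to reach, as a shift and turn from the pose commanded when the call began, along the tool's axes at that moment; what a row does not reach only later rows make up. A row lasts 1/10 s, in which the tool goes at most 50 mm and 8.59 degrees, less where a joint would pass 70% of its speed; a pose out of reach is approached as far as the arm can. A call with a gripper value outside its range is refused whole. "jaw" is the opening in per cent of the stroke, from 0 (shut) to 100 (fully open), set as the call begins (left out, the last holds). The fingers move at their own pace and stop on an object; "grip_force" is the grip in N (left out, the last holds). Time passes only in rows, so rows that repeat a pose let the fingers close, or fill a call up. It gives the time, the measured TCP pose, the force, the opening and the grip force at its end, in the units of the state.
- manip.sense(): the state, without advancing time (a new reading comes with each control period).
- manip.snapshot(name): name is "scene" or "side" or "wrist"; returns a dict with "pixels" (480x640x3 uint8, blue, green, red), "fx", "fy", "cx", "cy" (pixels), "R" (3x3) and "t" (3): a world point X has camera coordinates R X + t; the wrist camera has in their place "mount" (4x4, takes a point from camera to tool coordinates, whose origin is the TCP and whose axes are the flange's). Camera axes: x right, y down, z forward; pixel columns grow to the right and rows downward; lengths in m; the calibration is good to about 2 mm. A picture is of the moment at which its call begins: read the wrist's pose just before it. There is no depth.
- manip.sign_off(): hands the job in; it is judged then, once.
The state is a dict: "t": time; "q": joint angles; "qd": joint speeds; "tau": joint torques, N m; "tcp_pos": TCP position; "tool_rot": TCP orientation; "force": force on the tool from outside, world axes, zero at the start; "ft_torque": the same for the moment, N m; "finger_gap": opening from 0.0 (shut) to 1.0 (fully open); "gripper_force": force on a finger pad.
Only numpy, scipy, OpenCV 4.12 (cv2) and the standard library are available. Lean on these libraries where they do the work, as an engineer would, in place of code of your own. Each camera call takes 0.05 s, during which the arm holds its last target. There are 200 camera calls.

## Working session

There is one attempt and no reset: what is moved stays moved. The work goes in short steps, Python scripts to look and compute and a tool call to move; the robot and the scene stay as the last step left them, time stands still between calls to the robot, and variables do not carry over. Pictures are saved under pics/ and viewed, at most 10 in all, crops included, and the job is handed in when it is done.

Besides the shell and the picture viewer there is one more tool, called after "Emit:" in YAML: its name, and indented under it one key for each argument. step_arm: Moves the arm, as the interface text tells. Its arguments: {"type":"object","properties":{"commands":{"type":"array","items":{"type":"number"}},"jaw":{"type":"number"},"grip_force":{"type":"number"}},"required":["commands"]}

```bash
mkdir -p pics
python3 - <<'E'
from station import manip
import cv2,pickle
s=manip.sense();print(s['t'],s['tcp_pos'],s['tool_rot'],s['finger_gap'])
for n in("scene","side"):
    d=manip.snapshot(n);cv2.imwrite(f"pics/{n}0.png",d["pixels"]);pickle.dump(d,open(n+".pkl","wb"))
    print(n,d['fx'],d['cx'],d['cy'],-d['R'].T@d['t'],d['R'][2])
E
```

```text
0.0 [0.24972772 0.57215759 0.23031831] [ 2.04435287e-01  9.78879469e-01 -1.01677466e-03 -4.04864691e-04] 0.9991756656806188
scene 534.8664060106654 319.93266938112765 239.5140367502327 [1.03867232 0.83661394 1.01391343] [-0.35095971 -0.65532203 -0.66886494]
side 548.2993836542189 310.03309743957846 237.26650940655844 [ 0.17416547 -0.94878448  1.13725184] [ 0.25334024  0.6433392  -0.72244958]
```

View pics/scene0.png

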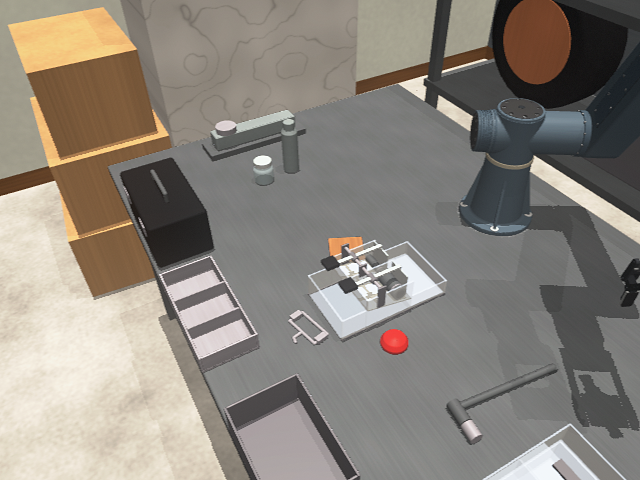

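View pics/side0.png

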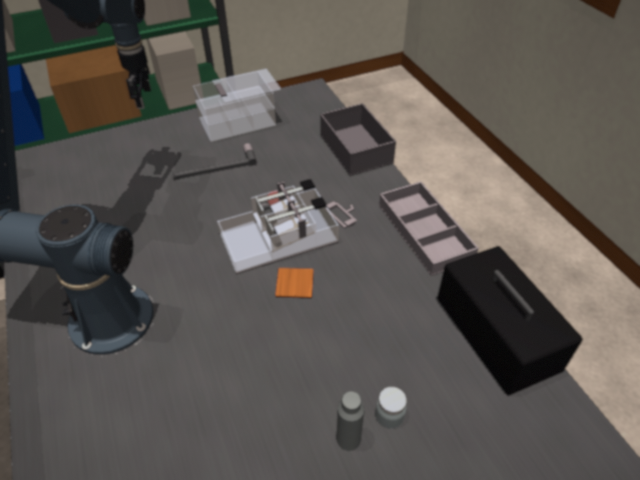

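The scene view shows the dispenser around (375,285), with black paddles at about (330,263) and (347,286). In the side view the paddles are at (307,185) and (320,204). I'll enlarge both to see the sockets.

Run:
```python
import cv2,numpy as np
a=cv2.imread("pics/scene0.png")[225:350,295:455];b=cv2.imread("pics/side0.png")[170:280,210:360]
r=lambda i:cv2.resize(i,(800,int(800*i.shape[0]/i.shape[1])),interpolation=cv2.INTER_CUBIC)[:600]
a=cv2.convertScaleAbs(a,alpha=1.2,beta=10)
cv2.imwrite("pics/a.png",r(a)[:600]);cv2.imwrite("pics/b.png",r(b))
```

```text
(no output)
```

View pics/a.png

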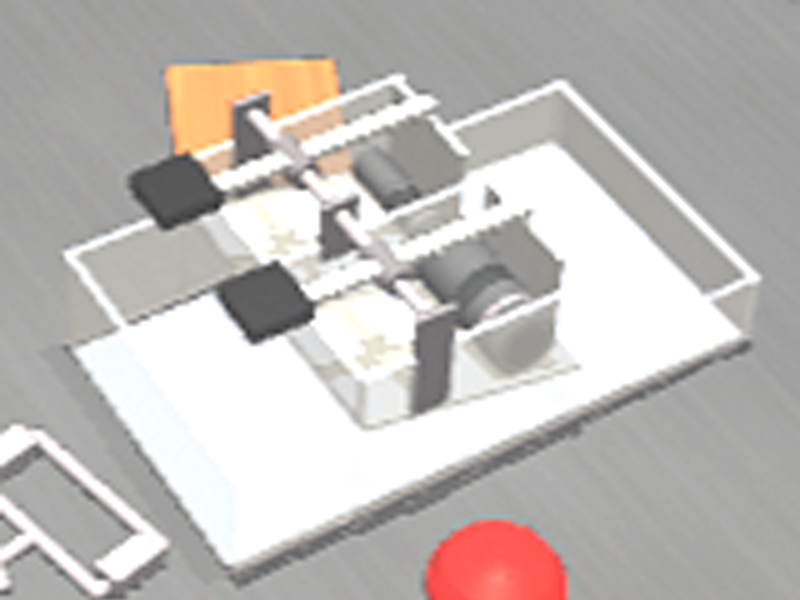

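View pics/b.png

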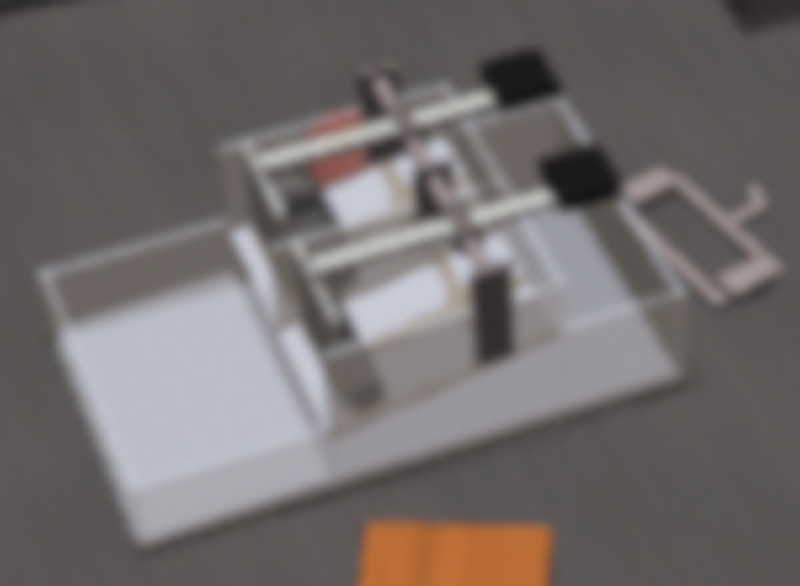

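The thick socket is in the left lane: the nearer one in the scene view, on the red hub cover's side, with its paddle at about (348,285). In the crops it looks about 80 px across against 45 px for the other. Next I'll triangulate the centres of both pads.

```bash
cat > h.py <<'E'
import numpy as np,cv2,pickle
def ray(d,u,v):
    r=d['R'].T@np.array([(u-d['cx'])/d['fx'],(v-d['cy'])/d['fy'],1]);return -d['R'].T@d['t'],r/np.linalg.norm(r)
def plane(d,p,z):
    c,r=ray(d,*p);return c+r*(z-c[2])/r[2]
def tri(rs):
    P=[np.eye(3)-np.outer(r,r) for _,r in rs];return np.linalg.solve(sum(P),sum(p@c for p,(c,_) in zip(P,rs)))
def blobs(d,box,th):
    x0,y0,x1,y1=box;g=d['pixels'][y0:y1,x0:x1].max(2)
    n,l,s,c=cv2.connectedComponentsWithStats((g<th).astype(np.uint8))
    return [(c[i]+[x0,y0],s[i,:5].tolist()) for i in range(1,n) if s[i,4]>60]
E
python3 - <<'E'
from h import *
A,B=[pickle.load(open(n+'.pkl','rb')) for n in('scene','side')]
a=blobs(A,(315,250,362,296),52);b=blobs(B,(295,175,330,215),42)
print(a,b)
for d,bl in((A,a),(B,b)):
    for c,_ in bl: print(c,plane(d,c,.1295))
a=sorted(a,key=lambda k:-k[0][1]); b=sorted(b,key=lambda k:k[0][1])
for i,j in zip(a,b): print(tri([ray(A,*i[0]),ray(B,*j[0])]))
E
```

```text
[] [(array([307.        , 184.17721519]), [6, 5, 13, 9, 79]), (array([318.44444444, 202.85555556]), [17, 24, 13, 9, 90])]
[307.         184.17721519] [0.59933548 0.14209826 0.1295    ]
[318.44444444 202.85555556] [0.59812773 0.05825019 0.1295    ]
```

Run:
```python
from h import *
A,B=[pickle.load(open(n+'.pkl','rb')) for n in('scene','side')]
print(A['pixels'][285,340:366].max(1),A['pixels'][278:298,348].max(1))
print(B['pixels'][184,298:322].max(1),B['pixels'][176:196,307].max(1))
for ta,tb in((60,50),(75,60)):
  a=blobs(A,(318,250,362,296),ta);b=blobs(B,(295,175,330,215),tb)
  print(a,b)
  a=sorted(a,key=lambda k:-k[0][1]); b=sorted(b,key=lambda k:k[0][1])
  for i,j in zip(a,b): print(tri([ray(A,*i[0]),ray(B,*j[0])]),plane(A,i[0],.1295)[:2],plane(B,j[0],.1295)[:2])
```

```text
[ 58  68  71  70  71  71  71  71  71  71  70  71  71  72  71  69  66  80
 110 142 179 202 213 217 216 248] [ 63  66  70  71  71  71  71  71  71  71  73  72  63  57 101 202 216 218
 222 224]
[90 79 59 38 29 28 29 27 27 27 27 27 28 28 33 50 67 82 88 91 91 90 91 90] [ 93  91  83  65  43  29  27  28  27  28  27  26  33  61  93 111 111 108
 108 107]
[] [(array([307.03409091, 184.10227273]), [6, 5, 13, 10, 88]), (array([318.45631068, 202.72815534]), [17, 23, 14, 10, 103])]
[(array([329.66857143, 262.8       ]), [3, 6, 19, 15, 175]), (array([347.71584699, 284.98360656]), [21, 28, 19, 15, 183])] [(array([307.00952381, 184.11428571]), [5, 4, 15, 11, 105]), (array([318.57627119, 202.81355932]), [17, 23, 14, 11, 118])]
[0.5973892  0.13849245 0.13332334] [0.59496123 0.13565744] [0.5994629  0.14233607]
[0.59672324 0.0556804  0.13240888] [0.59465406 0.05335688] [0.5985198  0.05825878]
```

The left pad comes out at (0.597, 0.139). The two pads are 82.8 mm apart (82 given), and the pad mid-height is 0.133 (0.1295 expected), so both agree. The tool y axis should line up with world y, which is a turn of −23.6° about tool z. I'll approach with the jaw shut.

Emit:
step_arm:
  commands: [-0.039, -0.021, 0, 0, 0, -2, -0.079, -0.042, 0, 0, 0, -4, -0.118, -0.063, 0, 0, 0, -6, -0.158, -0.084, 0, 0, 0, -8, -0.197, -0.105, 0, 0, 0, -10, -0.236, -0.126, 0, 0, 0, -12, -0.276, -0.147, 0, 0, 0, -15, -0.315, -0.168, 0, 0, 0, -18, -0.355, -0.189, 0, 0, 0, -21, -0.394, -0.209, 0, 0, 0, -23.6]
  jaw: 0

```text
t: 1.1
tcp_pos: [0.5282, 0.2218, 0.231]
tool_rot: [-0.001, 1.0, -0.0, -0.0]
force: [1.2, 0.1, -0.3]
finger_gap: -0.003
gripper_force: 0.0
```

```bash
cat > go.py <<'E'
import sys;from station import manip;import numpy as np
from scipy.spatial.transform import Rotation as R
s=manip.sense();r=R.from_quat(s['tool_rot']);t=np.array(eval(sys.argv[1]))
print(s['t'],s['tcp_pos'].round(4),s['finger_gap'],s['force'].round(2),'shift',r.inv().apply(t-s['tcp_pos']).round(4),'turn',(r.inv()*R.from_quat([0,1,0,0])).as_rotvec(degrees=True).round(2))
E
python3 go.py .597,.139,.16
```

```text
1.1 [0.5282 0.2218 0.231 ] -0.0025227528580122633 [ 1.24  0.12 -0.32] shift [-0.0687 -0.0829  0.0709] turn [-0.   -0.05  0.1 ]
```

Emit:
step_arm:
  commands: [-0.014, -0.017, 0.01, 0, 0, 0, -0.028, -0.034, 0.02, 0, 0, 0, -0.042, -0.051, 0.03, 0, 0, 0, -0.056, -0.068, 0.045, 0, 0, 0, -0.069, -0.083, 0.06, 0, 0, 0, -0.069, -0.083, 0.071, 0, 0, 0, -0.069, -0.083, 0.071, 0, 0, 0, -0.069, -0.083, 0.071, 0, 0, 0, -0.069, -0.083, 0.071, 0, 0, 0, -0.069, -0.083, 0.071, 0, 0, 0]

```text
t: 2.1
tcp_pos: [0.5965, 0.1414, 0.1612]
tool_rot: [-0.001, 1.0, 0.0, 0.001]
force: [-0.1, 0.4, 0.6]
finger_gap: -0.0
gripper_force: 0.0
```

```bash
python3 go.py .597,.139,.135
python3 - <<'E'
from station import manip
import cv2,numpy as np
a=manip.snapshot("scene")["pixels"][205:325,295:455];b=manip.snapshot("side")["pixels"][130:250,230:390]
c=np.hstack([cv2.resize(i,(400,300),interpolation=3) for i in(a,b)]);cv2.imwrite("pics/c.png",c)
E
```

```text
2.1 [0.5965 0.1414 0.1612] -0.00040655297603596464 [-0.08  0.43  0.6 ] shift [-0.0004 -0.0024  0.0262] turn [0.01 0.07 0.07]
```

View pics/c.png

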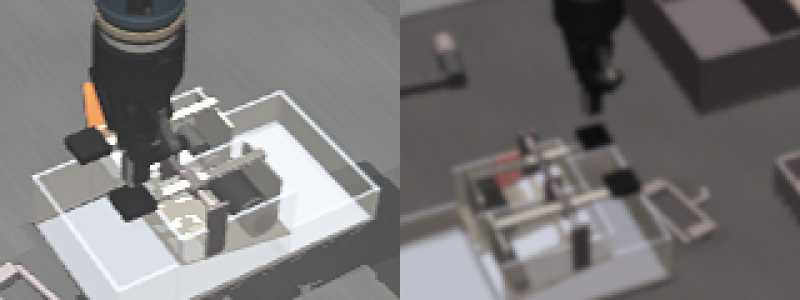

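The fingertips are right over the left paddle. In the side panel the tip is at (597,110) and the pad at (595,135). In the scene panel the tip is at (135,186), just above the pad at (133,203). Now press down.

Emit:
step_arm:
  commands: [0, 0, 0.008, 0, 0, 0, 0, 0, 0.016, 0, 0, 0, 0, 0, 0.022, 0, 0, 0, 0, 0, 0.026, 0, 0, 0, 0, 0, 0.03, 0, 0, 0, 0, 0, 0.033, 0, 0, 0, 0, 0, 0.036, 0, 0, 0, 0, 0, 0.039, 0, 0, 0, 0, 0, 0.042, 0, 0, 0, 0, 0, 0.044, 0, 0, 0]

```text
t: 3.2
tcp_pos: [0.5982, 0.1405, 0.1171]
tool_rot: [-0.0, 1.0, 0.0, 0.002]
force: [1.5, -1.0, 6.1]
finger_gap: -0.003
gripper_force: 3.2
```

Emit:
step_arm:
  commands: [0, 0, 0.001, 0, 0, 0, 0, 0, 0.002, 0, 0, 0, 0, 0, 0.002, 0, 0, 0, 0, 0, 0.002, 0, 0, 0, 0, 0, 0.002, 0, 0, 0, 0, 0, 0.002, 0, 0, 0, 0, 0, 0.002, 0, 0, 0, 0, 0, 0.002, 0, 0, 0, 0, 0, 0.002, 0, 0, 0, 0, 0, 0.002, 0, 0, 0]

```text
t: 4.2
tcp_pos: [0.5982, 0.1405, 0.1154]
tool_rot: [-0.0, 1.0, 0.0, 0.002]
force: [2.8, -0.6, 6.1]
finger_gap: -0.001
gripper_force: 3.3
```

```bash
python3 go.py .597,.139,.114
python3 - <<'E'
from station import manip
import cv2,numpy as np
a=manip.snapshot("scene")["pixels"][225:345,295:455];b=manip.snapshot("side")["pixels"][160:280,210:370]
c=np.hstack([cv2.resize(i,(400,300),interpolation=3) for i in(a,b)]);cv2.imwrite("pics/d.png",c)
E
```

```text
4.2 [0.5982 0.1405 0.1154] -0.0007947088460192629 [ 2.75 -0.58  6.1 ] shift [ 0.0012 -0.0015  0.0014] turn [0.   0.23 0.  ]
```

View pics/d.png

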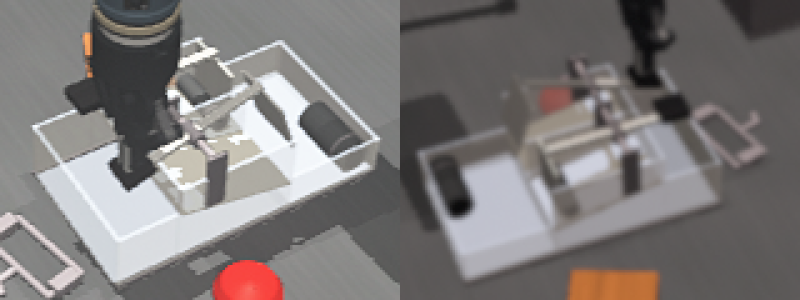

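The thick socket is now in the tray, at (328,128) in the scene panel and (455,187) in the side panel. The thin socket is still in its lane. Next I'll raise the tool slowly to release the paddle, then move clear.

Emit:
step_arm:
  commands: [0, 0, -0.004, 0, 0, 0, 0, 0, -0.008, 0, 0, 0, 0, 0, -0.012, 0, 0, 0, 0, 0, -0.016, 0, 0, 0, 0, 0, -0.02, 0, 0, 0, 0, 0, -0.025, 0, 0, 0, 0, 0, -0.035, 0, 0, 0, 0, 0, -0.055, 0, 0, 0, 0, 0, -0.085, 0, 0, 0, 0, 0, -0.12, 0, 0, 0]

```text
t: 5.3
tcp_pos: [0.5948, 0.1405, 0.234]
tool_rot: [-0.0, 1.0, -0.0, -0.003]
force: [0.3, 0.4, -0.6]
finger_gap: -0.004
gripper_force: 0.0
```

Emit:
step_arm:
  commands: [0, 0.03, 0, 0, 0, 0, 0, 0.06, 0, 0, 0, 0, 0, 0.09, 0, 0, 0, 0, 0, 0.12, 0, 0, 0, 0, 0, 0.14, 0, 0, 0, 0, 0, 0.15, 0, 0, 0, 0, 0, 0.15, 0, 0, 0, 0, 0, 0.15, 0, 0, 0, 0, 0, 0.15, 0, 0, 0, 0, 0, 0.15, 0, 0, 0]

```text
validation failed for argument at $.co...
```

```bash
python3 go.py .597,.29,.235
python3 - <<'E'
from station import manip
import cv2,numpy as np
a=manip.snapshot("scene")["pixels"][225:345,295:455];b=manip.snapshot("side")["pixels"][160:280,210:370]
c=np.hstack([cv2.resize(i,(400,300),interpolation=3) for i in(a,b)]);cv2.imwrite("pics/e.png",c)
E
```

```text
5.3 [0.5948 0.1405 0.234 ] -0.003965830761001225 [ 0.33  0.36 -0.57] shift [-0.0022  0.1495 -0.001 ] turn [-0.01 -0.29  0.01]
```

View pics/e.png

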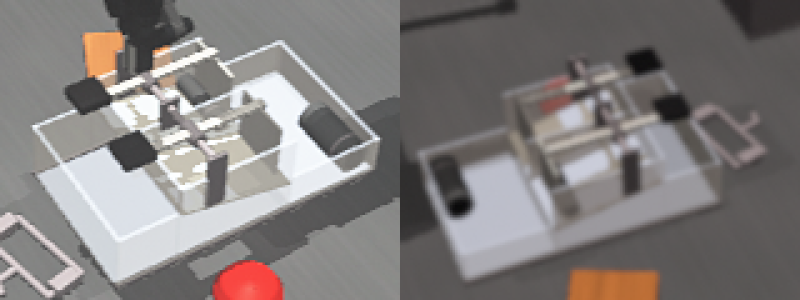

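The paddle is back up, at panel (133,151), which is pixel (348,285), the same as at the start. The thick socket is in the tray and the thin one is in its lane. The sideways move was refused, but the tool is already 100 mm above the paddle. I'll let everything settle, then check the pad pixels against the start images.

Emit:
step_arm:
  commands: [0, 0, -0.01, 0, 0, 0, 0, 0, -0.02, 0, 0, 0, 0, 0, -0.03, 0, 0, 0, 0, 0, -0.03, 0, 0, 0, 0, 0, -0.03, 0, 0, 0, 0, 0, -0.03, 0, 0, 0, 0, 0, -0.03, 0, 0, 0, 0, 0, -0.03, 0, 0, 0, 0, 0, -0.03, 0, 0, 0, 0, 0, -0.03, 0, 0, 0]

```text
t: 6.4
tcp_pos: [0.5965, 0.1405, 0.2642]
tool_rot: [-0.0, 1.0, 0.0, -0.0]
force: [0.1, -0.1, -0.5]
finger_gap: -0.001
gripper_force: 0.0
```

Run:
```python
from h import *
from station import manip
A=manip.snapshot('scene');B=manip.snapshot('side')
print(blobs(A,(318,250,362,296),75),blobs(B,(295,175,330,215),60),manip.sense()['tcp_pos'],manip.sense()['qd'].round(3))
```

```text
[(array([329.6627907 , 262.76744186]), [3, 6, 19, 15, 172]), (array([347.70491803, 284.95628415]), [21, 28, 19, 15, 183])] [(array([306.9375, 184.    ]), [5, 4, 15, 11, 112]), (array([318.51260504, 202.79831933]), [16, 23, 15, 11, 119])] [0.59652922 0.14053777 0.26425249] [ 0.001 -0.001 -0.     0.001 -0.001 -0.001]
```

Both pads are within about 0.1 px of where they started, and the arm is still and clear.

```bash
python3 -c "
from station import manip;print(manip.sign_off())"
```

```text
the job is handed in; nothing more can be done
None
```

I pressed the left paddle and the thicker socket rolled into the front tray; both paddles are back at rest, the thinner socket is still in its lane, the arm is clear, and the job is handed in (the hand-in gave no verdict).

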